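Run the board test: rocker, range key, hold the test button

TASK

Test the circuit board that sits in the tester: first switch the mains box on by pressing the raised half of its rocker fully down, then push the square key of the tester fully home, then press the big round button of the separate button box fully down. Keep holding that button down: the program finishes while the fingertips still press it. Only press with the closed fingertips, lift or shift nothing, and leave the tester's two other keys and all the things on the bench alone.

Things in the scene. Friction and masses are not known exactly. Their poses are not given: they have to be found in the camera images.
- mains_box: Loose grey plastic mains box, about 0.9 kg, 120 (x) x 80 (y) x 50 mm high, on rubber feet, one large white rocker in the middle of its top. Origin: centre of the underside; z up. It stands to the left or the right of the tester. Press on it, do not shift it (more than 20 mm fails) or lift it.
- rocker_raised (a point): Point on top of the rocker's raised half, 18 mm out from its pivot (mid box top), on its centre line; moves with the rocker. V-shaped rocker, 30 mm wide, each half 28 mm long. Off: this half (to the box's +x) slopes up outwards by 0.4 rad, end 14 mm above the box top; the other half lies level, 3 mm above it. The point is 60 mm above the bench when off, 7 mm lower when on.
- rocker (a joint): Angle of the rocker: 0 to 0.04 at the start (off), 0.4 when this half is fully down and lies level (on, 3 mm above the box top). Takes about 2 N at the point; it stays where it is left.
- tester: Fixed grey tester, 170 (x) x 220 (y) x 60 mm high; a green circuit board in a nest on its far (+x) half (parts up to 19 mm above its top), three black keys in a row on its near half at x = -50 mm: round (y = +60 mm), square (y = 0), oblong (y = -60 mm). Origin: centre of the underside; x points from the keys to the board.
- square_key_top (a point): Centre of the top face of the square key, 24 x 24 mm, the middle one of the row. Its top stands 16 mm above the tester's top (76 mm above the bench) when out, 8 mm above when home. It moves straight down.
- square_key (a joint): How far the square key is pushed in: 0 out, 0.008 m fully home. Takes about 3 N and stays where it is left.
- round_key (a joint): Round key (24 mm across, same height and travel): 0 out. To be left alone.
- oblong_key (a joint): Oblong key (42 x 22 mm, same height and travel): 0 out. To be left alone.
- button_box: Loose grey button box, about 0.7 kg, 90 x 90 x 50 mm high, with one big black round button in a steel ring (3 mm high) in the middle of its top. Origin: centre of the underside; z up. On the side of the tester where the mains box is not. Do not shift it (more than 20 mm fails) or lift it.
- test_button_top (a point): Centre of the top face of the big round button, 42 mm across; 17 mm above the box top (67 mm above the bench) when out, 10 mm above it when fully down.
- test_button (a joint): How far the big round button is pressed: 0 out, 0.007 m fully down. Springs back when let go; takes 1 N to start and 5 N fully down.
- solder_spool: Bystander: metal solder spool, 52 mm across, 48 mm high, standing near the robot. Origin: centre of the underside.
- screwdriver: Bystander: screwdriver, 190 mm long, lying near the robot.
- flux_jar: Bystander: jar 60 mm across, 60 mm high. Origin: centre of the underside.
- screw_jar: Bystander: small jar 40 mm across, 55 mm high, beside the tester. Origin: centre of the underside.
- solvent_bottle: Bystander: bottle 56 mm across, 130 mm high, at the far left. Origin: centre of the underside.
- brush: Bystander: brush lying at the far left side.
- pliers: Bystander: pliers with orange handles, 145 mm long, lying at the right side.

How it is judged (in metres and radians):
On the way, in this order (a step that is already met when the one before it is completed fails the run):
1. the rocker is fully on (value of joint rocker above 0.32 rad), for 0.1 s.
2. the square key is fully home (value of joint square_key above 0.0065 m), for 0.1 s.
3. the big round button is held down by the fingers (value of joint test_button above 0.005 m and contact force between the fingers and test_button above 1 N), for 0.3 s.
At the end, for the whole second after the job is handed in: Rocker on (over 0.32 of 0.4 rad), square key in over 6.5 of 8 mm, fingers holding the big round button down over 5 of 7 mm with over 1 N; the other keys in less than 3 mm, both boxes standing within 20 mm of their start, no bystander moved over 30 mm (all of step 3 and value of joint rocker above 0.32 rad and value of joint square_key above 0.0065 m and not (value of joint any of round_key, oblong_key above 0.003 m) and not (distance of any of solder_spool, screwdriver, flux_jar, screw_jar, solvent_bottle, brush, pliers from where it was at the start of the episode above 0.03 m) and not (distance of mains_box from where it was at the start of the episode above 0.02 m or height (world z) of mains_box above 0.012 m or angle between mains_box's own z axis and vertical above 0.2 rad) and not (distance of button_box from where it was at the start of the episode above 0.02 m or height (world z) of button_box above 0.012 m or angle between button_box's own z axis and vertical above 0.2 rad)); the arm keeps its last pose, push and grip.
It fails at once if the square key is pushed in (3 mm) before the rocker is on (value of joint square_key above 0.003 m and value of joint rocker below 0.3 rad).
It fails at once if the big round button is pressed (2.5 mm) before the rocker is on and the square key is home (value of joint test_button above 0.0025 m and (value of joint rocker below 0.3 rad or value of joint square_key below 0.006 m)).
It fails at once if the round or the oblong key is pushed in by more than 3 mm (value of joint any of round_key, oblong_key above 0.003 m).
It fails at once if the mains box or the button box is shifted over 20 mm, tipped or lifted ((distance of mains_box from where it was at the start of the episode above 0.02 m or height (world z) of mains_box above 0.012 m or angle between mains_box's own z axis and vertical above 0.2 rad) or (distance of button_box from where it was at the start of the episode above 0.02 m or height (world z) of button_box above 0.012 m or angle between button_box's own z axis and vertical above 0.2 rad)).
It fails at once if a bystander is moved over 30 mm (distance of any of solder_spool, screwdriver, flux_jar, screw_jar, solvent_bottle, brush, pliers from where it was at the start of the episode above 0.03 m).
It also fails if it takes over 48 s, if anything falls off the work surface, if the arm or the gripper's body presses on something with over 40 N, if the wrist force passes 120 N, or if a joint passes its speed limit or range.

ROBOT

A 6-joint arm with a two-finger parallel gripper is mounted at the origin on the work surface. World frame = base frame: x ahead of the robot, y to its left, z up, the work surface at z = 0. Lengths are in m, angles in degrees, forces in N, time in s.
With the tool pointing down it reaches from about 0.4 to 0.825 m from the base axis. Payload 7 kg.
Tool frame: the origin (TCP) lies midway between the tips of the shut fingers; the grasp point (between the pads) lies 19 mm behind it; z points along the fingers, y is the line along which they close (so a half turn about z gives the same grasp; the last joint's range is limited). The gripper opens to 88 mm and grips with 3 to 60 N. Pads are 19 mm wide; open, the fingers measure 130 mm over their backs; the gripper's body (78 mm by 193 mm) begins 47 mm behind the grasp point.
Start: joints at [81.022, 20.546, 0.682, 0, -70.136, -16.507], TCP at [0.29, 0.609, 0.227] pointing down, gripper open.
Joint ranges: [-176.03, 176.03], [-82.01, 121.73], [-58.28, 71.71], [-173.87, 95.51], [-174.79, -0.11], [-173.66, 173.66]. Speed limits (degrees/s): [136.94, 136.94, 172.46, 180, 180, 180].

INTERFACE

Orientations are given as [roll, pitch, yaw] about the fixed x, y, z axes, in that order (R = Rz(yaw) Ry(pitch) Rx(roll)).
In Python, from plant import r gives the robot as it stands.
- The arm moves only by the tool drive_tool, never from a script. Its argument "commands" is a list of rows, each an object of numbers: "hand": the closure, from 0 (fully open) to 1 (shut); "tx", "ty", "tz": the shift along the world's x, y, z scaled (see below); "turn": the turn about the world's z scaled (see below). A call has 1 to 10 rows; each row is the pose to reach, as a shift and turn from the pose commanded when the call began; what a row does not reach only later rows make up. The controller multiplies each number of a shift by 0.6 m and each number of a turn by 90 degrees. A row lasts 1/10 s, in which the tool goes at most 50 mm and 8.59 degrees, less where a joint would pass 70% of its speed; a pose out of reach is approached as far as the arm can. A call with a number of a shift or a turn outside -1 to 1 is refused whole. A call with a gripper value outside its range is refused whole. The fingers move at their own pace and stop on an object; "grip_force" is the grip in N (left out, the last holds). Time passes only in rows, so rows that repeat a pose let the fingers close. It gives the time, the measured TCP pose, the force, the opening and the grip force at its end, in the units of the state.
- r.get_state(): the state, without advancing time (a new reading comes with each control period).
- r.capture(name): name is "scene" or "side" or "wrist"; returns a dict with "frame" (420x560x3 uint8, red, green, blue), "fx", "fy", "cx", "cy" (pixels), "world_from_camera" (4x4, takes a point from camera to world coordinates); the wrist camera has in their place "T_tool_cam" (4x4, takes a point from camera to tool coordinates, whose origin is the TCP and whose axes are the flange's). Camera axes: x right, y down, z forward; pixel columns grow to the right and rows downward; lengths in m; the calibration is good to about 2 mm. A picture is of the moment at which its call begins: read the wrist's pose just before it. There is no depth.
- r.close_job(): hands the job in; it is judged then, once.
Trained networks look in the newest picture that a camera, given by its name, has taken for a name from the list of things; names that differ only in an ending like _2 or _b are one class to them, and where a whole thing is asked for, a point or a joint stands for the part that bears it (a point fixed in the world has none). Each returns a list of dicts, best first, with "score" (0 to 1); they miss things now and then, are a little off and sometimes report something else, mostly with a low value. They report only what shows in the picture. A call takes as long as a camera call.
- r.trace(label, camera): "pixels" (420x560 bool, what is visible of it) and "extent" ([left, top, right, bottom] in pixels, round what is visible of it).
The state is a dict: "time_s": time; "joints": joint angles; "qd": joint speeds; "joint_torque": joint torques, N m; "tcp_pos": TCP position; "eef_rot": TCP orientation; "contact_force": force on the tool from outside, world axes, zero at the start; "moment": the same for the moment, N m; "gripper_width": finger opening in m; "gripper_force": force on a finger pad.
Only numpy, scipy, OpenCV 4.12 (cv2) and the standard library are available. Lean on these libraries where they do the work, as an engineer would, in place of code of your own. Each camera call takes 0.05 s, during which the arm holds its last target. There are 200 camera calls.

## Working session

There is one attempt and no reset: what is moved stays moved. The work goes in short steps, Python scripts to look and compute and a tool call to move; the robot and the scene stay as the last step left them, time stands still between calls to the robot, and variables do not carry over. Pictures are saved under pics/ and viewed, at most 10 in all, crops included, and the job is handed in when it is done.

Besides the shell and the picture viewer there is one more tool, called after "Emit:" as name([rows], argument=value, ...), one row to a line, values as JSON. drive_tool: Moves the arm, as the interface text tells. Its arguments: {"type":"object","properties":{"commands":{"type":"array"},"grip_force":{"type":"number"}},"required":["commands"]}

```bash
mkdir -p pics
cat > h.py <<'E'
import numpy as np, cv2
from plant import r
def ray(c,T,uv):
    d=np.array([(uv[0]-c["cx"])/c["fx"],(uv[1]-c["cy"])/c["fy"],1.0])
    return T[:3,3],T[:3,:3]@d
def at(c,T,uv,z):
    o,d=ray(c,T,uv); return o+d*(z-o[2])/d[2]
def proj(c,T,p):
    q=np.linalg.inv(T)@np.append(p,1); return np.array([c["fx"]*q[0]/q[2]+c["cx"],c["fy"]*q[1]/q[2]+c["cy"]])
def save(n,c): cv2.imwrite("pics/"+n+".png",c["frame"][:,:,::-1])
E
python3 - <<'E'
from h import *
s=r.get_state();print(s["tcp_pos"],s["eef_rot"],s["time_s"])
ims=[]
for cam in("scene","side"):
    c=r.capture(cam);T=np.array(c["world_from_camera"]);ims.append(c["frame"])
    print(cam,T[:3,3].round(2))
    for l,z in(("mains_box",.05),("rocker_raised",.057),("tester",.06),("square_key_top",.076),("button_box",.05),("test_button_top",.067),("screw_jar",.05),("solvent_bottle",.1),("flux_jar",.05)):
        for d in r.trace(l,cam)[:2]:
            v,u=np.nonzero(d["pixels"]);m=(u.mean(),v.mean())
            print(l,round(d["score"],2),np.round(d["extent"]),np.round(m,1),at(c,T,m,z).round(3))
    save(cam,c)
E
```

```text
[0.29026733 0.60884756 0.22559614] [ 1.79903507e+02 -8.09739047e-03 -2.54928320e+01] 0.0
scene [ 1.07 -0.78  0.82]
mains_box 0.85 [275. 144. 310. 180.] [294.1 160.1] [0.473 0.262 0.05 ]
rocker_raised 0.68 [287. 150. 303. 161.] [294.3 153.6] [0.459 0.286 0.057]
tester 0.66 [239. 190. 329. 273.] [283.7 231.2] [ 0.631 -0.054  0.06 ]
square_key_top 0.61 [173. 260. 191. 274.] [178.6 265.7] [ 0.499 -0.3    0.076]
square_key_top 0.59 [253. 290. 279. 323.] [265.7 306.1] [ 0.733 -0.289  0.076]
button_box 0.8 [157. 254. 205. 298.] [180.2 275. ] [ 0.503 -0.304  0.05 ]
test_button_top 0.68 [172. 257. 191. 275.] [178.6 265.6] [ 0.492 -0.294  0.067]
screw_jar 0.72 [337. 182. 348. 203.] [344.5 192.7] [0.685 0.192 0.05 ]
screw_jar 0.61 [157. 255. 206. 298.] [180.2 275.4] [ 0.503 -0.305  0.05 ]
solvent_bottle 0.6 [371. 155. 397. 197.] [385.3 177.8] [0.777 0.255 0.1  ]
flux_jar 0.97 [252. 289. 280. 324.] [265.3 305.7] [ 0.72  -0.272  0.05 ]
side [ 0.27 -0.75  1.  ]
mains_box 0.64 [202. 163. 242. 187.] [220.3 174.1] [0.454 0.264 0.05 ]
rocker_raised 0.44 [215. 166. 227. 170.] [220.3 168.8] [0.46  0.283 0.057]
tester 0.71 [252. 187. 334. 260.] [293.4 223.8] [ 0.605 -0.047  0.06 ]
tester 0.16 [279. 164. 288. 180.] [283.6 172.1] [0.664 0.185 0.06 ]
square_key_top 0.63 [274. 214. 284. 227.] [279.7 221. ] [ 0.564 -0.033  0.076]
square_key_top 0.42 [269. 209. 272. 212.] [270.1 208.9] [0.554 0.024 0.076]
button_box 0.68 [268. 287. 315. 332.] [288.8 307.3] [ 0.484 -0.303  0.05 ]
test_button_top 0.65 [280. 294. 299. 310.] [289.1 301.4] [ 0.488 -0.295  0.067]
screw_jar 0.62 [278. 164. 288. 183.] [283.6 171.7] [0.669 0.197 0.05 ]
screw_jar 0.34 [275. 217. 286. 229.] [279.7 221.1] [ 0.572 -0.014  0.05 ]
solvent_bottle 0.74 [289. 132. 303. 161.] [294.8 145.6] [0.738 0.261 0.1  ]
flux_jar 0.77 [344. 260. 365. 282.] [355.1 272.4] [ 0.704 -0.269  0.05 ]
```

View pics/scene.png

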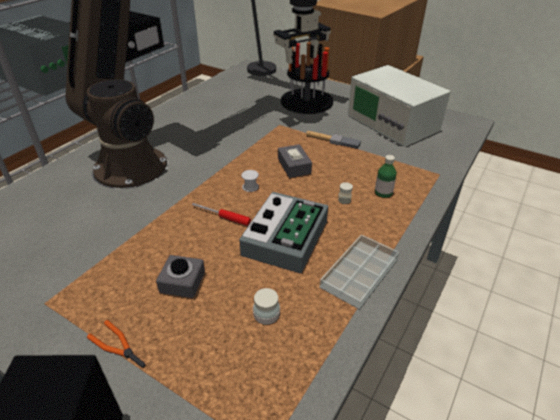

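View pics/side.png

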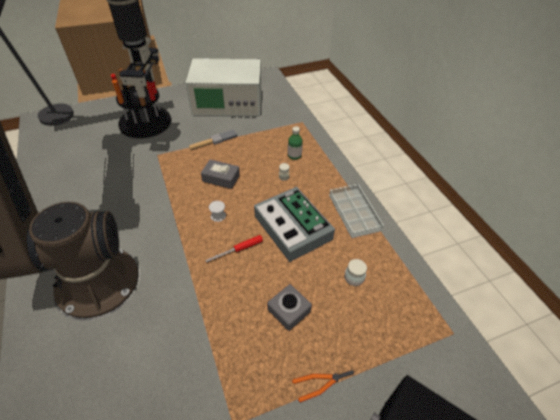

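The scene view shows the mains box at (294,160), tester (284,231) and button box (180,275). The side view agrees: (220,174), (293,224) and (289,307). I'll move above the mains box with the hand closed.

Emit:
drive_tool([
  {"tx": 0.25,"ty": -0.53,"tz": 0.04,"hand": 1},
  {"tx": 0.25,"ty": -0.53,"tz": 0.04,"hand": 1},
  {"tx": 0.25,"ty": -0.53,"tz": 0.04,"hand": 1},
  {"tx": 0.25,"ty": -0.53,"tz": 0.04,"hand": 1},
  {"tx": 0.25,"ty": -0.53,"tz": 0.04,"hand": 1},
  {"tx": 0.25,"ty": -0.53,"tz": 0.04,"hand": 1},
  {"tx": 0.25,"ty": -0.53,"tz": 0.04,"hand": 1},
  {"tx": 0.25,"ty": -0.53,"tz": 0.04,"hand": 1},
  {"tx": 0.25,"ty": -0.53,"tz": 0.04,"hand": 1},
  {"tx": 0.25,"ty": -0.53,"tz": 0.04,"hand": 1},
], grip_force=20)

```text
invalid input
```

```bash
cat >> h.py <<'E'
from scipy.spatial.transform import Rotation as R
def wrist(labels,name):
    s=r.get_state();c=r.capture("wrist");B=np.eye(4);B[:3,:3]=R.from_euler("xyz",s["eef_rot"],degrees=True).as_matrix();B[:3,3]=s["tcp_pos"]
    T=B@np.array(c["T_tool_cam"]);print("tcp",s["tcp_pos"],s["eef_rot"].round(1) if hasattr(s["eef_rot"],"round") else s["eef_rot"],"cam",T[:3,3].round(3),"w",s["gripper_width"],"t",s["time_s"])
    for l,z in labels:
        for d in r.trace(l,"wrist")[:2]:
            v,u=np.nonzero(d["pixels"]);m=(u.mean(),v.mean())
            box=cv2.boxPoints(cv2.minAreaRect(np.c_[u,v].astype(np.float32)))
            print(l,round(d["score"],2),np.round(d["extent"]),np.round(m,1),at(c,T,m,z).round(4),[at(c,T,b,z)[:2].round(3).tolist() for b in box])
    save(name,c); return c,T
E
python3 - <<'E'
from h import *
wrist([("mains_box",.05),("rocker_raised",.057)],"w1")
E
```

```text
tcp [0.29046744 0.60931231 0.22658694] [-180.    -0.   -25.5] cam [0.357 0.576 0.385] w 0.08773832083937538 t 1.0
```

View pics/w1.png

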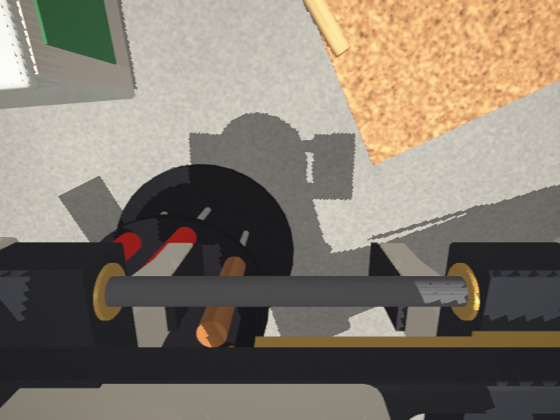

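The call was refused, perhaps because the rows lacked "turn". The wrist image shows a tool stand under the gripper (around 200,230), so I'll rise first.

Emit:
drive_tool([
  {"tx": 0,"ty": 0,"tz": 0.08,"turn": 0,"hand": 0},
  {"tx": 0.25,"ty": -0.53,"tz": 0.08,"turn": 0,"hand": 0},
  {"tx": 0.25,"ty": -0.53,"tz": 0.08,"turn": 0,"hand": 0},
  {"tx": 0.25,"ty": -0.53,"tz": 0.08,"turn": 0,"hand": 0},
  {"tx": 0.25,"ty": -0.53,"tz": 0.08,"turn": 0,"hand": 1},
  {"tx": 0.25,"ty": -0.53,"tz": 0.08,"turn": 0,"hand": 1},
  {"tx": 0.25,"ty": -0.53,"tz": 0.08,"turn": 0,"hand": 1},
  {"tx": 0.25,"ty": -0.53,"tz": 0.08,"turn": 0,"hand": 1},
  {"tx": 0.25,"ty": -0.53,"tz": 0.08,"turn": 0,"hand": 1},
  {"tx": 0.25,"ty": -0.53,"tz": 0.08,"turn": 0,"hand": 1},
], grip_force=20)

```text
time_s: 2.15
tcp_pos: [0.441, 0.2902, 0.275]
eef_rot: [-179.9, -0.0, -25.6]
contact_force: [0.1, -0.7, 0.8]
gripper_width: 0.0454
gripper_force: 0.0
```

Run:
```python
from h import *
wrist([("mains_box",.05),("rocker_raised",.057)],"w2")
```

```text
tcp [0.44101518 0.29017061 0.27501055] [-179.9   -0.   -25.6] cam [0.507 0.257 0.434] w 0.04535708818159113 t 2.15
mains_box 0.62 [237. 106. 325. 215.] [280.  162.1] [0.4614 0.2878 0.05  ] [[0.441, 0.361], [0.53, 0.282], [0.48, 0.221], [0.385, 0.296]]
rocker_raised 0.97 [265. 135. 297. 189.] [279.8 163.8] [0.4606 0.2883 0.057 ] [[0.447, 0.32], [0.492, 0.282], [0.472, 0.258], [0.427, 0.296]]
```

View pics/w2.png

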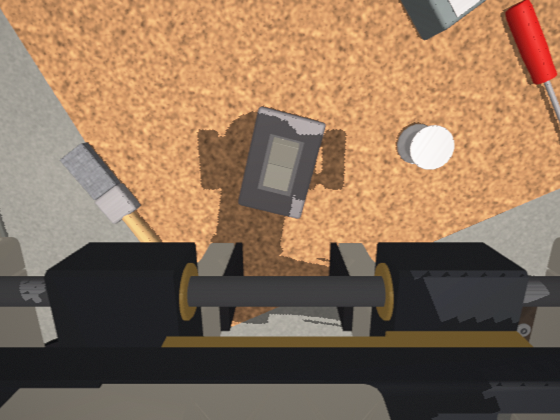

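The mains box is at (280,162), long axis about -40°. I'll zoom in to see which half is raised.

Run:
```python
import cv2,numpy as np
w=cv2.imread("pics/w2.png")[95:225,215:345];a=cv2.imread("pics/scene.png")[138:188,268:318];b=cv2.imread("pics/side.png")[150:200,195:245]
f=lambda i:cv2.resize(i,(390,390),interpolation=cv2.INTER_CUBIC)
cv2.imwrite("pics/z.png",cv2.resize(np.hstack([f(w),f(a),f(b)]),(798,266)))
```

```text
(no output)
```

View pics/z.png

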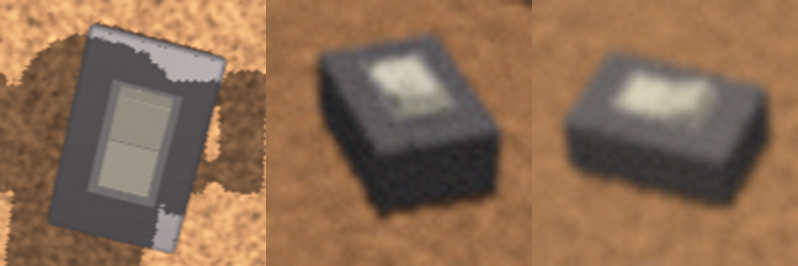

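Run:
```python
from h import *
from scipy.optimize import minimize
views=[]
for cam in("scene","side","wrist"):
    s=r.get_state();c=r.capture(cam)
    if cam=="wrist":
        B=np.eye(4);B[:3,:3]=R.from_euler("xyz",s["eef_rot"],degrees=True).as_matrix();B[:3,3]=s["tcp_pos"];T=B@np.array(c["T_tool_cam"])
    else:T=np.array(c["world_from_camera"])
    for l in("rocker_raised",):
        m=r.trace(l,cam)
        if m: views.append((cam,c,T,m[0]["pixels"]));print(cam,m[0]["score"],m[0]["pixels"].sum())
def P(x,y,a): # rocker profile points
    k=np.cos(.4)*.028;pts=[]
    ca,sa=np.cos(a),np.sin(a)
    for u,z in((-.028,.053),(-.028,.050),(0,.053),(k,.064),(k,.061)):
        for v in(-.015,.015): pts.append((x+ca*u-sa*v,y+sa*u+ca*v,z))
    return pts
def cost(p,full=False):
    o=[]
    for cam,c,T,m in views:
        q=np.array([proj(c,T,np.array(t)) for t in P(*p)]);S=8
        a=np.zeros((420*1,560),np.uint8);im=np.zeros_like(a)
        for idx in([0,1,3,2][:0] or [0,1,5,4],[4,5,7,6],[6,7,9,8],[0,2,8,6,4],[1,3,9,7,5]) :
            cv2.fillPoly(im,[np.round((q[[0,1,5,4]] if False else q[idx])*16).astype(np.int32)],1,shift=4)
        o.append(((im>0)!=m).sum()/m.sum())
    return o if full else sum(o)
for a0 in(-40,140):
    b=min((minimize(cost,[.461+dx,.288+dy,np.radians(a0)],method="Nelder-Mead",options=dict(initial_simplex=np.array([[.461+dx,.288+dy,np.radians(a0)]]*4)+np.r_[np.zeros((1,3)),np.diag([.008,.008,.1])])) for dx in(-.006,.006) for dy in(-.006,.006)),key=lambda q:q.fun)
    print(a0,b.x[:2].round(4),np.degrees(b.x[2]).round(1),b.fun,np.round(cost(b.x,True),2))
```

```text
wrist 0.86 1318
-40 [0.4614 0.2872] -39.6 0.10091047040971168 [0.1]
140 [0.4584 0.2893] 141.0 0.0637329286798179 [0.06]
```

Emit:
drive_tool([
  {"tx": 0.07,"ty": 0.17,"tz": -0.15,"turn": 0,"hand": 1},
  {"tx": 0.07,"ty": 0.17,"tz": -0.15,"turn": 0,"hand": 1},
  {"tx": 0.07,"ty": 0.17,"tz": -0.15,"turn": 0,"hand": 1},
  {"tx": 0.07,"ty": 0.17,"tz": -0.15,"turn": 0,"hand": 1},
  {"tx": 0.07,"ty": 0.17,"tz": -0.15,"turn": 0,"hand": 1},
  {"tx": 0.07,"ty": 0.17,"tz": -0.15,"turn": 0,"hand": 1},
])

```text
time_s: 3.2
tcp_pos: [0.4825, 0.3933, 0.1853]
eef_rot: [-180.0, -0.0, -25.5]
contact_force: [-0.3, 0.9, 0.3]
gripper_width: 0.0002
gripper_force: 0.0
```

Run:
```python
from h import *
c,T=wrist([("mains_box",.05),("rocker_raised",.057)],"w3")
f=c["frame"][:,:,::-1]
q=proj(c,T,np.array([.46,.288,.055]));u,v=q.astype(int);print(q)
x0=np.clip(u-70,0,420);y0=max(v-70,0)
cv2.imwrite("pics/w3z.png",cv2.resize(f[y0:y0+140,x0:x0+140],(560,560),interpolation=cv2.INTER_CUBIC))
for a in(-40,140):
  e=np.array([np.cos(np.radians(a)),np.sin(np.radians(a)),0]);o=np.array([.46,.288,0])
  print(a,[(proj(c,T,o+e*k+np.array([0,0,z]))-[x0,y0]).round(1)*4 for k,z in((.0258,.064),(0,.053),(-.028,.053))])
```

```text
tcp [0.48246762 0.39332376 0.18530083] [-180.    -0.   -25.5] cam [0.549 0.36  0.344] w 0.00017994039227972098 t 3.2
mains_box 0.57 [334.  96. 463. 237.] [395.6 166.4] [0.4651 0.2912 0.05  ] [[0.445, 0.364], [0.537, 0.288], [0.479, 0.223], [0.378, 0.293]]
rocker_raised 0.79 [378. 136. 430. 206.] [402.6 170. ] [0.4614 0.2883 0.057 ] [[0.449, 0.32], [0.494, 0.281], [0.471, 0.257], [0.424, 0.295]]
[402.70059467 170.89835009]
-40 [array([339.6, 173.6]), array([279.6, 282. ]), array([238. , 398.8])]
140 [array([256.4, 402. ]), array([279.6, 282. ]), array([323.6, 159.2])]
```

View pics/w3z.png

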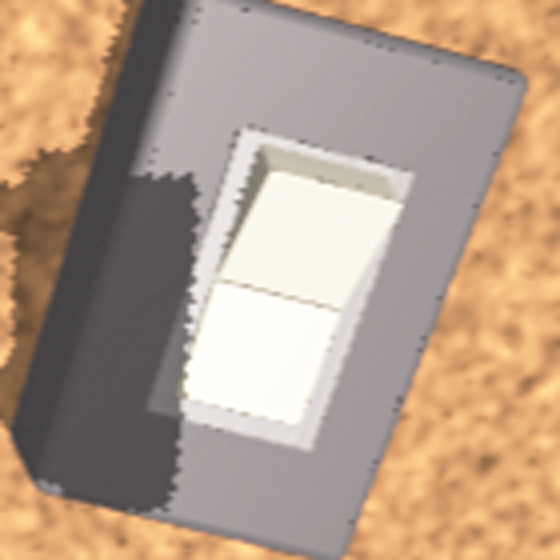

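Clear: the upper end in the crop is raised (its end face shows at (330,175)), fold at (281,295). So the box yaw is -40°, pivot ≈ (0.457, 0.289), press point ≈ (0.471, 0.278).

Emit:
drive_tool([
  {"tx": -0.019,"ty": -0.192,"tz": 0,"turn": 0,"hand": 1},
  {"tx": -0.019,"ty": -0.192,"tz": 0,"turn": 0,"hand": 1},
  {"tx": -0.019,"ty": -0.192,"tz": -0.08,"turn": 0,"hand": 1},
  {"tx": -0.019,"ty": -0.192,"tz": -0.16,"turn": 0,"hand": 1},
  {"tx": -0.019,"ty": -0.192,"tz": -0.183,"turn": 0,"hand": 1},
  {"tx": -0.019,"ty": -0.192,"tz": -0.183,"turn": 0,"hand": 1},
  {"tx": -0.019,"ty": -0.192,"tz": -0.183,"turn": 0,"hand": 1},
])

```text
time_s: 4.05
tcp_pos: [0.4717, 0.2785, 0.0762]
eef_rot: [-179.9, -0.0, -25.5]
contact_force: [0.1, 0.7, -0.2]
gripper_width: 0.0004
gripper_force: 0.0
```

Run:
```python
from h import *
c=r.capture("side");f=c["frame"][:,:,::-1]
cv2.imwrite("pics/s4.png",cv2.resize(f[130:210,180:270],(720,600),interpolation=cv2.INTER_CUBIC))
```

```text
(no output)
```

View pics/s4.png

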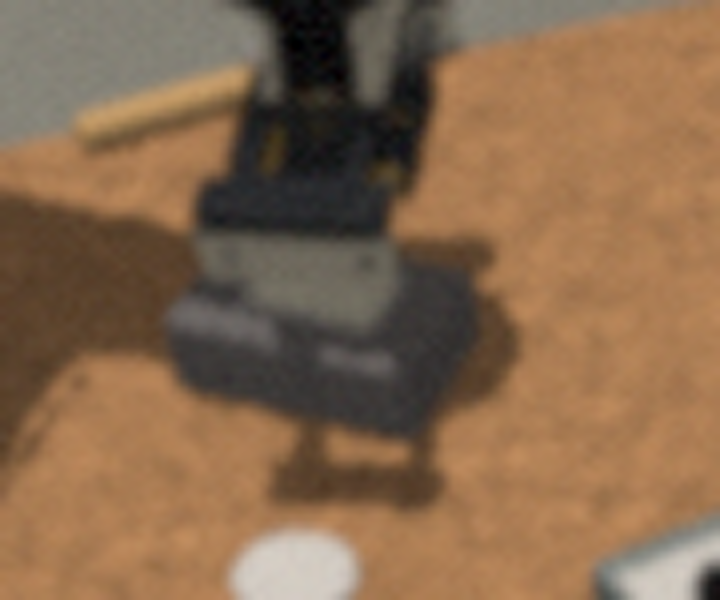

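The tip is over the rocker's far half. Pressing down.

Emit:
drive_tool([
  {"tx": 0,"ty": 0,"tz": -0.01,"turn": 0,"hand": 1},
  {"tx": 0,"ty": 0,"tz": -0.02,"turn": 0,"hand": 1},
  {"tx": 0,"ty": 0,"tz": -0.028,"turn": 0,"hand": 1},
  {"tx": 0,"ty": 0,"tz": -0.034,"turn": 0,"hand": 1},
  {"tx": 0,"ty": 0,"tz": -0.038,"turn": 0,"hand": 1},
  {"tx": 0,"ty": 0,"tz": -0.038,"turn": 0,"hand": 1},
  {"tx": 0,"ty": 0,"tz": -0.038,"turn": 0,"hand": 1},
])

```text
time_s: 4.8
tcp_pos: [0.4713, 0.2782, 0.0529]
eef_rot: [-180.0, -0.0, -25.5]
contact_force: [-3.1, -1.7, 11.9]
gripper_width: 0.0008
gripper_force: 5.8
```

Emit:
drive_tool([
  {"tx": 0,"ty": 0,"tz": 0.08,"turn": 0,"hand": 1},
  {"tx": 0,"ty": 0.0,"tz": 0.16,"turn": 0,"hand": 1},
  {"tx": 0,"ty": 0.15,"tz": 0.24,"turn": 0,"hand": 1},
  {"tx": 0,"ty": 0.15,"tz": 0.24,"turn": 0,"hand": 1},
  {"tx": 0,"ty": 0.15,"tz": 0.24,"turn": 0,"hand": 1},
  {"tx": 0,"ty": 0.15,"tz": 0.24,"turn": 0,"hand": 1},
])

```text
time_s: 5.4
tcp_pos: [0.4706, 0.3692, 0.1958]
eef_rot: [-180.0, 0.0, -25.4]
contact_force: [-0.4, 0.1, -0.1]
gripper_width: 0.0001
gripper_force: 0.0
```

Run:
```python
from h import *
c,T=wrist([("rocker_raised",.054),("mains_box",.05)],"w5")
f=c["frame"][:,:,::-1]
u,v=proj(c,T,np.array([.46,.288,.055])).astype(int)
cv2.imwrite("pics/w5z.png",cv2.resize(f[max(v-70,0):v+70,u-70:u+70],(560,560),interpolation=cv2.INTER_CUBIC))
```

```text
tcp [0.470599   0.36916592 0.19575338] [-180.     0.   -25.4] cam [0.537 0.336 0.354] w 0.00013552271964688186 t 5.4
mains_box 0.83 [309.  92. 429. 233.] [364.7 164.8] [0.4641 0.29   0.05  ] [[0.443, 0.363], [0.534, 0.286], [0.48, 0.223], [0.381, 0.294]]
mains_box 0.27 [539.   1. 560.  14.] [549.5   5.6] [0.5212 0.1037 0.05  ] [[0.529, 0.111], [0.522, 0.096], [0.512, 0.098], [0.519, 0.113]]
```

View pics/w5z.png

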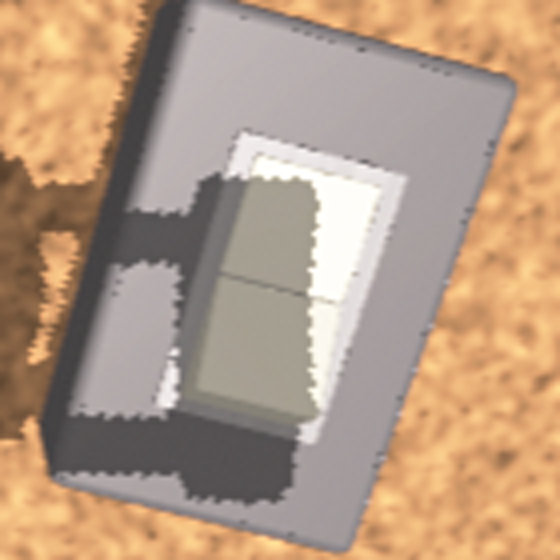

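Emit:
drive_tool([
  {"tx": 0.1,"ty": -0.55,"tz": 0.05,"turn": 0,"hand": 1},
  {"tx": 0.1,"ty": -0.55,"tz": 0.05,"turn": 0,"hand": 1},
  {"tx": 0.1,"ty": -0.55,"tz": 0.05,"turn": 0,"hand": 1},
  {"tx": 0.1,"ty": -0.55,"tz": 0.05,"turn": 0,"hand": 1},
  {"tx": 0.1,"ty": -0.55,"tz": 0.05,"turn": 0,"hand": 1},
  {"tx": 0.1,"ty": -0.55,"tz": 0.05,"turn": 0,"hand": 1},
  {"tx": 0.1,"ty": -0.55,"tz": 0.05,"turn": 0,"hand": 1},
  {"tx": 0.1,"ty": -0.55,"tz": 0.05,"turn": 0,"hand": 1},
  {"tx": 0.1,"ty": -0.55,"tz": 0.05,"turn": 0,"hand": 1},
])

```text
time_s: 6.45
tcp_pos: [0.5304, 0.0364, 0.2254]
eef_rot: [180.0, 0.0, -25.7]
contact_force: [0.2, 0.2, -0.7]
gripper_width: 0.0004
gripper_force: 0.0
```

Run:
```python
from h import *
wrist([("tester",.06),("square_key_top",.076),("round_key",.076),("oblong_key",.076)],"w6")
```

```text
tcp [0.53044015 0.03637851 0.225437  ] [180.    0.  -25.7] cam [0.597 0.003 0.384] w 0.00044051177237594796 t 6.45
square_key_top 0.63 [314. 114. 348. 144.] [329.9 129.4] [ 0.5668 -0.0267  0.076 ] [[0.577, -0.012], [0.582, -0.037], [0.557, -0.042], [0.552, -0.017]]
round_key 0.81 [267. 155. 293. 182.] [279. 167.] [0.5559 0.0307 0.076 ] [[0.562, 0.045], [0.569, 0.024], [0.549, 0.017], [0.542, 0.038]]
oblong_key 0.85 [362.  62. 409. 117.] [384.9  89.2] [ 0.5775 -0.0849  0.076 ] [[0.598, -0.069], [0.599, -0.093], [0.557, -0.101], [0.555, -0.076]]
```

View pics/w6.png

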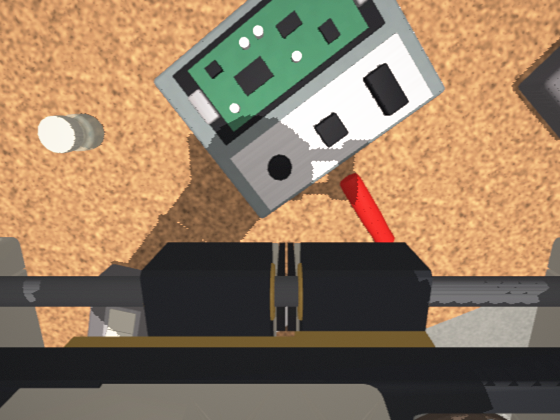

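The rocker lies level (on). The square key is at (331,129) in the wrist view, giving (0.567,-0.027), which matches the midpoint of the other two keys.

Emit:
drive_tool([
  {"tx": 0.061,"ty": -0.106,"tz": 0,"turn": 0,"hand": 1},
  {"tx": 0.061,"ty": -0.106,"tz": 0,"turn": 0,"hand": 1},
  {"tx": 0.061,"ty": -0.106,"tz": -0.08,"turn": 0,"hand": 1},
  {"tx": 0.061,"ty": -0.106,"tz": -0.16,"turn": 0,"hand": 1},
  {"tx": 0.061,"ty": -0.106,"tz": -0.22,"turn": 0,"hand": 1},
  {"tx": 0.061,"ty": -0.106,"tz": -0.235,"turn": 0,"hand": 1},
  {"tx": 0.061,"ty": -0.106,"tz": -0.235,"turn": 0,"hand": 1},
])

```text
time_s: 7.4
tcp_pos: [0.5671, -0.0251, 0.084]
eef_rot: [179.9, 0.1, -25.4]
contact_force: [0.9, -1.0, 1.0]
gripper_width: 0.0004
gripper_force: 0.0
```

Emit:
drive_tool([
  {"tx": 0,"ty": 0,"tz": -0.01,"turn": 0,"hand": 1},
  {"tx": 0,"ty": 0,"tz": -0.018,"turn": 0,"hand": 1},
  {"tx": 0,"ty": 0,"tz": -0.024,"turn": 0,"hand": 1},
  {"tx": 0,"ty": 0,"tz": -0.028,"turn": 0,"hand": 1},
  {"tx": 0,"ty": 0,"tz": -0.03,"turn": 0,"hand": 1},
  {"tx": 0,"ty": 0,"tz": -0.03,"turn": 0,"hand": 1},
  {"tx": 0,"ty": 0,"tz": -0.03,"turn": 0,"hand": 1},
])

```text
time_s: 8.1
tcp_pos: [0.5687, -0.0253, 0.0683]
eef_rot: [-179.9, -0.1, -25.5]
contact_force: [-0.2, 1.2, 8.7]
gripper_width: 0.0006
gripper_force: 3.9
```

Emit:
drive_tool([
  {"tx": 0,"ty": 0,"tz": -0.003,"turn": 0,"hand": 1},
  {"tx": 0,"ty": 0,"tz": -0.003,"turn": 0,"hand": 1},
])

```text
time_s: 8.3
tcp_pos: [0.5688, -0.0253, 0.0681]
eef_rot: [-179.9, -0.2, -25.4]
contact_force: [-5.4, 3.5, 22.5]
gripper_width: 0.0002
gripper_force: 11.4
```

Emit:
drive_tool([
  {"tx": 0,"ty": 0,"tz": 0.08,"turn": 0,"hand": 1},
  {"tx": 0,"ty": 0,"tz": 0.16,"turn": 0,"hand": 1},
  {"tx": -0.15,"ty": -0.35,"tz": 0.24,"turn": 0,"hand": 1},
  {"tx": -0.15,"ty": -0.35,"tz": 0.24,"turn": 0,"hand": 1},
  {"tx": -0.15,"ty": -0.35,"tz": 0.24,"turn": 0,"hand": 1},
  {"tx": -0.15,"ty": -0.35,"tz": 0.24,"turn": 0,"hand": 1},
  {"tx": -0.15,"ty": -0.35,"tz": 0.24,"turn": 0,"hand": 1},
  {"tx": -0.15,"ty": -0.35,"tz": 0.24,"turn": 0,"hand": 1},
  {"tx": -0.15,"ty": -0.35,"tz": 0.24,"turn": 0,"hand": 1},
  {"tx": -0.15,"ty": -0.35,"tz": 0.24,"turn": 0,"hand": 1},
])

```text
time_s: 9.3
tcp_pos: [0.4775, -0.235, 0.2088]
eef_rot: [-180.0, 0.0, -25.5]
contact_force: [0.2, 1.5, 0.6]
gripper_width: 0.0004
gripper_force: 0.0
```

Run:
```python
from h import *
wrist([("button_box",.05),("test_button_top",.067)],"w7")
```

```text
tcp [ 0.47750177 -0.23501717  0.20881087] [-180.     0.   -25.5] cam [ 0.544 -0.268  0.367] w 0.0003785302425430585 t 9.3
button_box 0.76 [274.  93. 395. 213.] [330.7 152.2] [ 0.4932 -0.291   0.05  ] [[0.52, -0.232], [0.548, -0.315], [0.466, -0.348], [0.432, -0.263]]
test_button_top 0.63 [308. 132. 360. 181.] [333.8 156.9] [ 0.4907 -0.2906  0.067 ] [[0.515, -0.274], [0.507, -0.314], [0.466, -0.308], [0.474, -0.267]]
test_button_top 0.37 [ 33. 192.  69. 216.] [ 51.2 203.8] [ 0.5662 -0.0292  0.067 ] [[0.575, -0.013], [0.581, -0.041], [0.557, -0.045], [0.55, -0.017]]
```

View pics/w7.png

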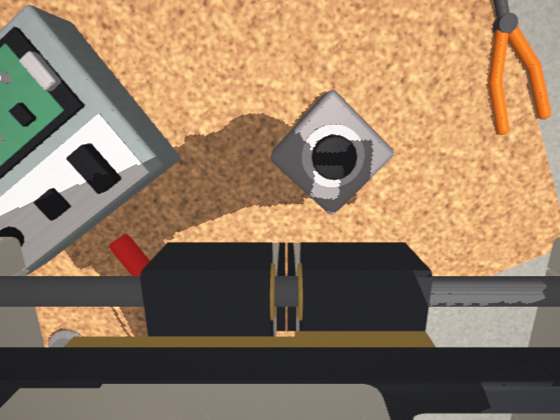

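The key hit its stop. The button is at (334,157), giving (0.491,-0.291).

Emit:
drive_tool([
  {"tx": 0.022,"ty": -0.0925,"tz": 0,"turn": 0,"hand": 1},
  {"tx": 0.022,"ty": -0.0925,"tz": 0,"turn": 0,"hand": 1},
  {"tx": 0.022,"ty": -0.0925,"tz": -0.08,"turn": 0,"hand": 1},
  {"tx": 0.022,"ty": -0.0925,"tz": -0.16,"turn": 0,"hand": 1},
  {"tx": 0.022,"ty": -0.0925,"tz": -0.21,"turn": 0,"hand": 1},
  {"tx": 0.022,"ty": -0.0925,"tz": -0.223,"turn": 0,"hand": 1},
  {"tx": 0.022,"ty": -0.0925,"tz": -0.223,"turn": 0,"hand": 1},
])

```text
time_s: 10.15
tcp_pos: [0.4906, -0.2905, 0.0745]
eef_rot: [180.0, 0.1, -25.4]
contact_force: [0.3, -0.3, 0.8]
gripper_width: 0.0005
gripper_force: 0.0
```

Emit:
drive_tool([
  {"tx": 0,"ty": 0,"tz": -0.01,"turn": 0,"hand": 1},
  {"tx": 0,"ty": 0,"tz": -0.016,"turn": 0,"hand": 1},
  {"tx": 0,"ty": 0,"tz": -0.022,"turn": 0,"hand": 1},
  {"tx": 0,"ty": 0,"tz": -0.026,"turn": 0,"hand": 1},
  {"tx": 0,"ty": 0,"tz": -0.027,"turn": 0,"hand": 1},
  {"tx": 0,"ty": 0,"tz": -0.027,"turn": 0,"hand": 1},
  {"tx": 0,"ty": 0,"tz": -0.027,"turn": 0,"hand": 1},
  {"tx": 0,"ty": 0,"tz": -0.027,"turn": 0,"hand": 1},
])

```text
time_s: 10.95
tcp_pos: [0.4921, -0.2912, 0.0603]
eef_rot: [-180.0, -0.2, -25.5]
contact_force: [1.1, 1.7, 5.2]
gripper_width: 0.0009
gripper_force: 3.0
```

A little firmer against the stop, holding, with a check of the force.

Emit:
drive_tool([
  {"tx": 0,"ty": 0,"tz": -0.002,"turn": 0,"hand": 1},
  {"tx": 0,"ty": 0,"tz": -0.002,"turn": 0,"hand": 1},
  {"tx": 0,"ty": 0,"tz": -0.002,"turn": 0,"hand": 1},
  {"tx": 0,"ty": 0,"tz": -0.002,"turn": 0,"hand": 1},
  {"tx": 0,"ty": 0,"tz": -0.002,"turn": 0,"hand": 1},
])

```text
time_s: 11.45
tcp_pos: [0.4922, -0.2912, 0.0601]
eef_rot: [-180.0, -0.2, -25.4]
contact_force: [-0.4, 4.1, 14.6]
gripper_width: 0.0003
gripper_force: 7.4
```

```bash
python3 -c "
from plant import r
print(r.close_job())"
```

```text
the job is handed in; nothing more can be done
None
```

I switched the rocker on and pushed the square key home against its stop. I then handed the job in with the closed fingertips holding the big round button down at about 15 N; the hand-in returned no verdict.

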